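# Crack open the sticky dry box to the height of a square

## Robot

A 6-joint arm with a two-finger parallel gripper is mounted at the origin on the work surface. World frame = base frame: x ahead of the robot, y to its left, z up, the work surface at z = 0. Lengths are in m, angles in rad, forces in N, time in s.
With the tool pointing down it reaches from about 0.275 to 0.825 m from the base axis. Payload 5.2 kg.
Tool frame: the origin (TCP) lies midway between the tips of the shut fingers; the grasp point (between the pads) lies arm.pinch_z behind it (arm.pinch_z is the distance from the TCP to the grasp point, in m); z points along the fingers, y is the line along which they close (so a half turn about z gives the same grasp; the last joint's range is limited). The gripper opens to 93 mm and grips with 3 to 60 N. Pads are 15 mm wide; open, the fingers measure 128 mm over their backs; the gripper's body (75 mm by 188 mm) begins 65 mm behind the grasp point.
Start: joints at [-0.203, 0.259, 1.535, -0, 1.348, -0.203], TCP at [0.55, 0, 0.219] pointing down, gripper open.
Joint ranges: [-3.14, 3.14], [-0.91, 2.08], [0.19, 2.58], [-1.22, 4.36], [0.22, 2.71], [-3.12, 3.12]. Speed limits (rad/s): [2.57, 2.57, 3.14, 3.14, 3.14, 3.14].

## Interface

Orientations are given as a 3x3 rotation matrix whose columns are the frame's x, y, z axes.
In Python, from workcell import arm gives the robot as it stands.
- The arm moves only by the tool drive_tool, never from a script. Its argument "steps" is a list of rows, each an object with "linear": the shift along the tool's x, y, z in cm, a list of three; "turn": the turn about the tool's z in rad. A call has 1 to 8 rows; each row is the pose to reach, as a shift and turn from the pose commanded when the call began, along the tool's axes at that moment; what a row does not reach only later rows make up. A row lasts 1/12 s, in which the tool goes at most 41.7 mm and 7.16 degrees, less where a joint would pass 70% of its speed; a pose out of reach is approached as far as the arm can. A call with a gripper value outside its range is refused whole. "hand" is the opening, from -1 (shut) to 1 (fully open), set as the call begins (left out, the last holds). The fingers move at their own pace and stop on an object; "force" is the grip in N (left out, the last holds). Time passes only in rows, so rows that repeat a pose let the fingers close. It gives the time, the measured TCP pose, the force, the opening and the grip force at its end, in the units of the state.
- arm.observe(): the state, without advancing time (a new reading comes with each control period).
- arm.capture(name): name is "scene" or "side" or "wrist"; returns the picture (420x560x3 uint8, red, green, blue); there is no depth.
- arm.camera_info(name): a dict with "fx", "fy", "cx", "cy" (pixels), "D" ([k1, k2, p1, p2, k3] as OpenCV has them; the pictures are not rectified), "eye" and "orientation" of the camera in the world; the wrist camera has in their place "mount" (4x4, takes a point from camera to tool coordinates, whose origin is the TCP and whose axes are the flange's). Camera axes: x right, y down, z forward; pixel columns grow to the right and rows downward; lengths in m; the calibration is good to about 2 mm. A picture is of the moment at which its call begins: read the wrist's pose just before it. camera_info takes no time and is no camera call.
- arm.job_done(): hands the job in; it is judged then, once.
The state is a dict: "t": time; "joint_positions": joint angles; "qvel": joint speeds; "effort": joint torques, N m; "ee_pos": TCP position; "orientation": TCP orientation; "wrist_force": force on the tool from outside, world axes, zero at the start; "torque": the same for the moment, N m; "grip_width": opening from 0.0 (shut) to 1.0 (fully open); "grasp_force": force on a finger pad.
Only numpy, scipy, OpenCV 4.12 (cv2) and the standard library are available. Lean on these libraries where they do the work, as an engineer would, in place of code of your own. Each camera call takes 0.05 s, during which the arm holds its last target. There are 200 camera calls.

## Task

The dry box is to be aired by a crack no wider than the little try square shows. Stand the square on the bench with the flat back of its steel blade flush against the front of the box, clear to one side of the lid's handle, and let go of it; then pull the stuck lid free of its gummy seal without flinging it wide, and finish while still holding the lid open in the gripper, with the lower front edge of the lid level with the top of the blade. Leave the square standing flush, and do not disturb the other things on the bench.

Things in the scene. Friction and masses are not known exactly. Their poses are not given: they have to be found in the camera images.
- box: Grey dry box fixed to the bench, 170 (x) by 260 (y) by 65 mm high up to its gasket. Origin at the centre of its underside; its own -x looks out of its flat upright front face, which lies 85 mm from the origin, towards the robot. The hinge of the lid runs along y on the far top edge, at x = +85 mm, 65 mm up. Position and yaw change from start to start.
- lid (a joint): Hinge angle in rad of the box's aluminium lid (168 by 260 by 12 mm, 0.5 kg): 0 shut, growing as its front rises; the front edge is 168 mm from the hinge line. A gummy gasket keeps it shut until the handle is pulled up with about 14 to 20 N; after some 4 mm of rise at the front it suddenly comes free and only its weight is left. Let go, it falls back onto the gasket, its front 5 mm open.
- lid_handle (a point): Centre of the round steel bar handle on the lid: bar 14 mm in diameter, 90 mm long along the box's y, held by a post 10 mm thick 40 mm either side of its middle. It lies 130 mm from the hinge line, 42 mm above the lid's underside and 30 mm above its top face (free height below the bar 23 mm). Axes as the lid's, which are the box's when shut.
- lid_lip (a point): Middle of the lower front edge of the lid, 168 mm from the hinge line; when the lid is shut it is 65 mm above the bench.
- square_center (a point): Try square, about 0.22 kg, standing on the bench like a letter L: a wooden stock 60 mm long (x), 30 mm wide (y) and 45 mm tall, with an upright steel blade on its +x end, a plate 6 mm thick, 30 mm wide and 85 mm tall from the bench up. This point is the centre of the wooden stock, 22.5 mm above the bench; +x points to the flat back of the blade, 36 mm away, the face that goes against the box. z is up; the top of the blade is 62.5 mm above this point.
- jar: Amber glass jar, 56 mm in diameter, 70 mm tall, bystander; origin at the centre of its underside.
- block: Dark steel bench block, 75 by 75 by 20 mm, bystander; origin under its centre.
- mandrel: Wooden ring stick lying along its x, 265 mm long (from -120 to +145 mm), 24 mm thick, bystander.
- pliers_a: Pliers with black and orange handles lying flat, about 145 mm long along x, 12 mm high, bystander; origin at the pivot, jaws to +x.
- pliers_b: A second pair of pliers, the same size, bystander; origin at the pivot.
- stone: Polished stone, 34 mm in diameter, 12 mm high, bystander; origin at its underside.
- dish: White bowl, 80 mm in diameter, 30 mm high, bystander; origin at its underside.
There are look-alikes about, which are no part of the job. What is shaped like the part that bears square_center but blue or turquoise is not meant.

How it is judged:
On the way, in this order (a step that is already met when the one before it is completed fails the run):
1. the square stands released with the back of its blade flush against the front of the box, the lid still shut (x of square_center in the frame of box between -0.1237 and -0.117 m and y of square_center in the frame of box between -0.115 and 0.115 m and angle between the x axis of square_center and the x axis of box, either way round below 0.07 rad and angle between square_center's own z axis and vertical below 0.05 rad and height (world z) of square_center below 0.0255 m and contact force between square and the arm below 0.2 N and contact force between square and the fingers below 0.2 N and value of joint lid below 0.03 rad), for 0.2 s.
2. the lid is pulled free of its seal (value of joint lid above 0.05 rad), for 0.1 s.
At the end, for the whole second after the job is handed in: Square upright, released, its back within 2.5 mm of the box's front face, parallel within 4 degrees, its whole width on that face; lid held still by the fingers (over 1 N), not resting on the square, its lower front edge within 6 mm of the height of the blade's top (x of square_center in the frame of box between -0.1237 and -0.117 m and y of square_center in the frame of box between -0.115 and 0.115 m and angle between the x axis of square_center and the x axis of box, either way round below 0.07 rad and angle between square_center's own z axis and vertical below 0.05 rad and height (world z) of square_center below 0.0255 m and contact force between square and the arm below 0.2 N and contact force between square and the fingers below 0.2 N and z of lid_lip in the frame of square_center between 0.0565 and 0.0685 m and contact force between lid and the fingers above 1 N and contact force between lid and square below 0.2 N and velocity of joint lid between -0.05 and 0.05 rad/s and linear speed of square below 0.02 m/s); the arm keeps its last pose, push and grip.
It fails at once if the lid is flung wide (front edge raised more than about 55 mm) (value of joint lid above 0.33 rad).
It fails at once if a bystander is moved more than 30 mm (distance of any of jar, block, mandrel, pliers_a, pliers_b, stone, dish from where it was at the start of the episode above 0.03 m).
It also fails if it takes over 59 s, if anything falls off the work surface, if the arm or the gripper's body presses on something with over 40 N, if the wrist force passes 120 N, or if a joint passes its speed limit or range.

## Working session

There is one attempt and no reset: what is moved stays moved. The work goes in short steps, Python scripts to look and compute and a tool call to move; the robot and the scene stay as the last step left them, time stands still between calls to the robot, and variables do not carry over. Pictures are saved under pics/ and viewed, at most 10 in all, crops included, and the job is handed in when it is done.

Besides the shell and the picture viewer there is one more tool, called after "Request:" as name(argument=value, ...) on one line, values as JSON. drive_tool: Moves the arm, as the interface text tells. Its arguments: {"type":"object","properties":{"steps":{"type":"array","items":{"type":"object","properties":{"linear":{"type":"array","items":{"type":"number"}},"turn":{"type":"number"}}}},"hand":{"type":"number"},"force":{"type":"number"}},"required":["steps"]}

```bash
mkdir -p pics
python3 - <<'E'
from workcell import arm
import cv2
for n in("scene","side"):
    cv2.imwrite(f"pics/{n}0.png",cv2.cvtColor(arm.capture(n),cv2.COLOR_RGB2BGR))
    print(n,arm.camera_info(n))
print(arm.camera_info("wrist"),arm.pinch_z); print(arm.observe())
E
```

```text
scene {'fx': 471.8709727640121, 'fy': 471.8709727640121, 'cx': 278.4015645906772, 'cy': 214.69189975580508, 'D': array([0.02572664, 0.        , 0.        , 0.        , 0.        ]), 'eye': array([ 1.25287904, -0.3219205 ,  0.93665584]), 'orientation': array([[ 0.43807388,  0.66072351, -0.6095373 ],
       [ 0.89885872, -0.31289673,  0.30683651],
       [ 0.01201187, -0.68230498, -0.73096897]])}
side {'fx': 406.28899983111944, 'fy': 406.28899983111944, 'cx': 278.3524022509257, 'cy': 208.88966452355, 'D': array([-0.09840106,  0.        ,  0.        ,  0.        ,  0.        ]), 'eye': array([ 0.34073716, -0.59093468,  0.73970894]), 'orientation': array([[ 0.94285541, -0.22412803,  0.24655689],
       [-0.33299673, -0.65979829,  0.6736315 ],
       [ 0.01169811, -0.71723974, -0.69672829]])}
{'fx': 298.44502870651684, 'fy': 298.44502870651684, 'cx': 281.5588687763935, 'cy': 211.87507361955215, 'D': array([-0.06446232,  0.        ,  0.        ,  0.        ,  0.        ]), 'mount': array([[ 1.93265404e-04, -9.63205238e-01, -2.68766872e-01,
         7.51940052e-02],
       [ 9.99999611e-01,
[... 380 characters left out ...]
e-01]), 'qvel': array([ 2.36693824e-04, -1.12944849e-03, -3.52426450e-03, -6.58643562e-05,
        3.19616728e-04,  5.48459612e-04]), 'effort': array([ 2.99393134e-03, -4.38208973e+01, -2.84642941e+01,  7.21958186e-02,
        3.61894083e-02, -1.01468524e-04]), 'ee_pos': array([5.49522905e-01, 1.22593612e-04, 2.17907746e-01]), 'orientation': array([[ 8.87664209e-06,  9.99998743e-01, -1.58544605e-03],
       [ 9.99999942e-01, -8.33524702e-06,  3.41484361e-04],
       [ 3.41470717e-04, -1.58544899e-03, -9.99998685e-01]]), 'wrist_force': array([ 0.76737565, -0.10170292,  0.09977562]), 'torque': array([-0.05137587,  0.03654538, -0.0185704 ]), 'grasp_force': 0.0, 'grip_width': 0.9968865513609895}
```

View pics/scene0.png

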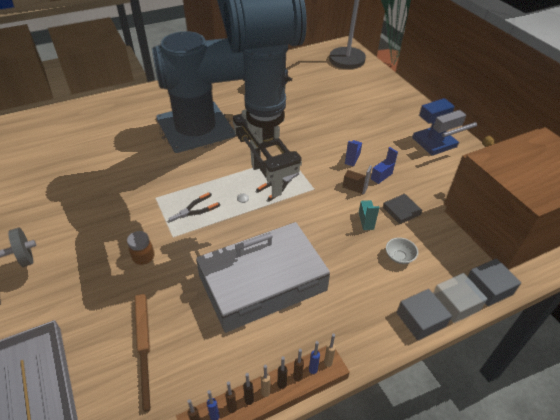

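View pics/side0.png

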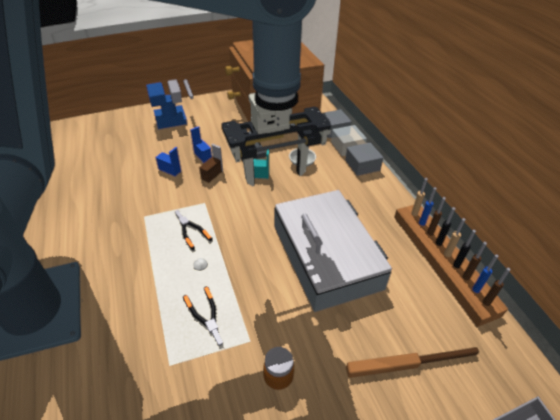

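The scene view shows the box near (262,275), with its handle at (245,243). The brown square is at (356,181), with blue and turquoise look-alikes around it. I'll enlarge both areas.

```bash
cat > h.py <<'E'
import numpy as np,cv2
from workcell import arm
def cam(n,st=None):
    c=arm.camera_info(n);K=np.array([[c["fx"],0,c["cx"]],[0,c["fy"],c["cy"]],[0,0,1]])
    if n!="wrist": return K,c["D"],np.array(c["orientation"]),np.array(c["eye"])
    R=np.array(st["orientation"]);M=c["mount"]
    return K,c["D"],R@M[:3,:3],R@M[:3,3]+st["ee_pos"]
def back(n,pts,z,st=None):
    K,D,R,e=cam(n,st);u=cv2.undistortPoints(np.array(pts,float).reshape(-1,1,2),K,D)[:,0]
    d=np.c_[u,np.ones(len(u))]@R.T; s=(np.broadcast_to(z,len(u))-e[2])/d[:,2]
    return e+d*s[:,None]
def proj(n,P,st=None):
    K,D,R,e=cam(n,st);P=np.array(P,float).reshape(-1,3)
    return cv2.projectPoints((P-e)@R,np.zeros(3),np.zeros(3),K,D)[0][:,0]
E
python3 - <<'E'
import cv2,numpy as np
s=cv2.imread("pics/scene0.png");d=cv2.imread("pics/side0.png")
A=cv2.resize(s[215:335,185:345],(800,600),interpolation=3)
B=cv2.resize(s[130:205,320:420],(400,300),interpolation=3)
C=cv2.resize(d[120:195,150:250],(400,300),interpolation=3)
E_=cv2.resize(d[180:320,260:400],(600,600),interpolation=3)
cv2.imwrite("pics/c1.png",A)
cv2.imwrite("pics/c2.png",np.hstack([np.vstack([B,C])[:, :],cv2.resize(E_,(400,400)) if 0 else cv2.copyMakeBorder(cv2.resize(E_,(400,400)),0,200,0,0,0)]))
E
```

```text
(no output)
```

View pics/c1.png

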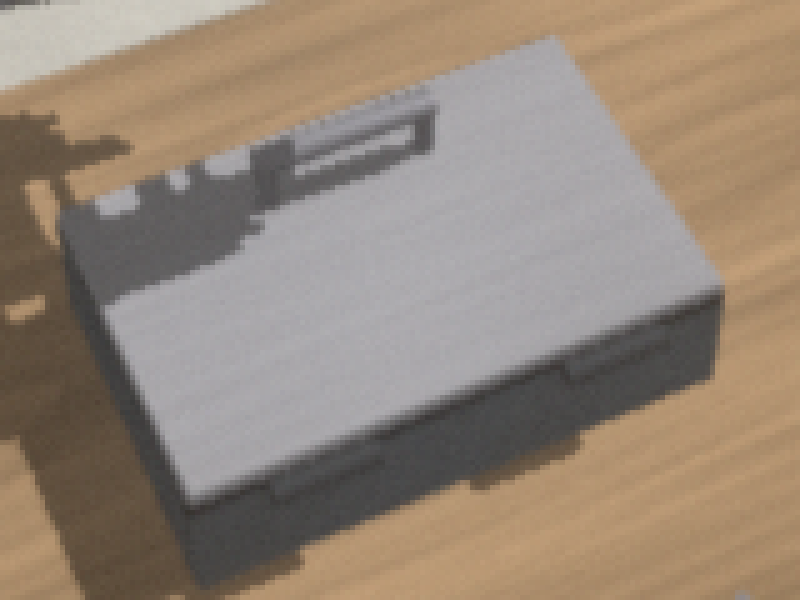

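View pics/c2.png

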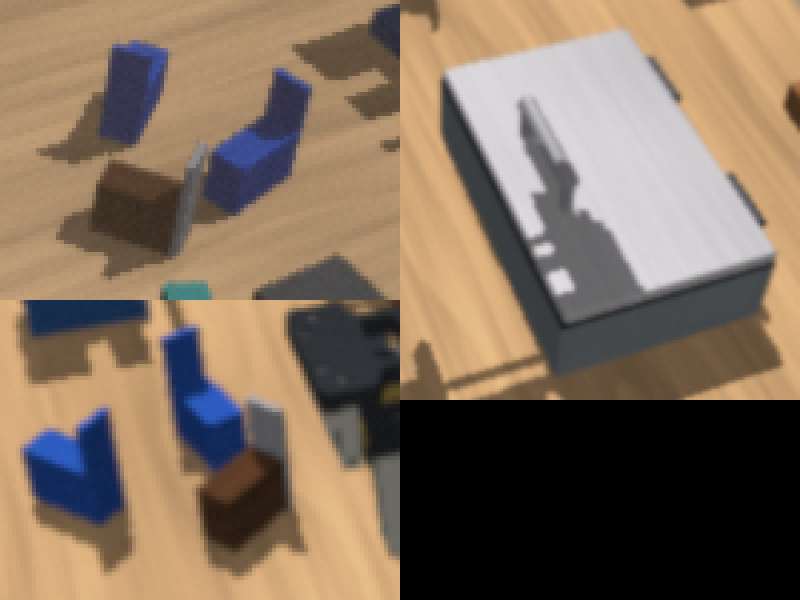

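Box lid corners and square corners read off the crops; I'll fit both poses.

```bash
cat >> h.py <<'E'
def rz(a): c,s=np.cos(a),np.sin(a); return np.array([[c,-s,0],[s,c,0],[0,0,1]])
E
python3 - <<'E'
from h import *
from scipy.optimize import least_squares
f1=lambda p:(185+p[0]/5-.4,215+p[1]/5-.4); f2=lambda p:(260+(p[0]-400)/2.857-.3,180+p[1]/2.857-.3)
g1=lambda p:(320+p[0]/4-.4,130+p[1]/4-.4); g2=lambda p:(150+p[0]/4-.4,120+(p[1]-300)/4-.4)
def fit(obs,x0,name):
    def r(x): return np.concatenate([(proj(n,rz(x[2])@np.array(P)+[x[0],x[1],0])-p).ravel() for n,p,P in obs])
    s=least_squares(r,x0,loss="soft_l1");print(name,s.x.round(4));print(r(s.x).reshape(-1,2).round(1).tolist());return s.x
# world y left. box -x toward robot; scene image: left of image = ?
w=back("scene",[f1((60,212)),f1((555,36)),f1((722,288)),f1((187,503))],.077);print(w.round(3))
w2=back("side",[f2((443,72)),f2((628,30)),f2((775,255)),f2((565,325))],.077);print(w2.round(3))
H=.077;FY=(-.083,.130);
fl=(-.083,.13,H);fr=(-.083,-.13,H);hl=(.085,.13,H);hr=(.085,-.13,H)
yaw=np.arctan2(*(w[1]-w[0])[:2][::-1])-np.pi/2
b=fit([("scene",f1((60,212)),fr),("scene",f1((555,36)),fl),("scene",f1((722,288)),hl),("scene",f1((187,503)),hr),
("side",f2((443,72)),fl),("side",f2((628,30)),hl),("side",f2((775,255)),hr),("side",f2((565,325)),fr)],[*w.mean(0)[:2],yaw],"box")
print("front mid",b[:2]+(rz(b[2])@[-.085,0,0])[:2],"handle",b[:2]+(rz(b[2])@[-.045,0,0])[:2])
print(back("scene",[g1((173,256)),g1((93,226))],0.),back("side",[g2((237,548)),g2((203,518)),g2((288,505))],0.),back("side",[g2((248,400)),g2((284,405))],.085))
E
```

```text
[[ 0.575 -0.189  0.077]
 [ 0.576  0.067  0.077]
 [ 0.743  0.064  0.077]
 [ 0.742 -0.192  0.077]]
[[ 0.572  0.065  0.077]
 [ 0.74   0.064  0.077]
 [ 0.736 -0.192  0.077]
 [ 0.569 -0.196  0.077]]
box [ 0.6554 -0.0631 -0.0075]
[[-2.1, -0.5], [-0.1, -0.7], [0.5, -0.8], [-1.4, -0.6], [0.4, -0.8], [-0.1, -0.7], [2.0, 0.1], [0.5, -2.0]]
front mid [ 0.57044482 -0.06246523] handle [ 0.6104437  -0.06276437]
[[5.00826931e-01 3.23933225e-01 1.11022302e-16]
 [4.49993002e-01 2.88640810e-01 0.00000000e+00]] [[4.54274641e-01 2.90773476e-01 0.00000000e+00]
 [4.38257707e-01 3.31343271e-01 1.11022302e-16]
 [4.99607685e-01 3.26015391e-01 0.00000000e+00]] [[0.48240434 0.34264359 0.085     ]
 [0.50465544 0.32870708 0.085     ]]
```

Request:
drive_tool(steps=[{"linear": [4,-1,0],"turn": 0.11},{"linear": [8,-2,0],"turn": 0.23},{"linear": [12,-3,0],"turn": 0.34},{"linear": [16,-4,0],"turn": 0.46},{"linear": [20,-5,0],"turn": 0.57},{"linear": [24,-6,0],"turn": 0.69},{"linear": [28,-7,0],"turn": 0.8},{"linear": [31.5,-8.5,0],"turn": 0.9}], hand=0.2, force=15)

```text
t: 0.77
ee_pos: [0.4704, 0.3009, 0.2183]
orientation: [[0.784, 0.621, -0.0], [0.621, -0.784, -0.0], [-0.0, 0.0, -1.0]]
wrist_force: [0.6, 0.5, -0.2]
grip_width: 0.607
grasp_force: 0.0
```

Run:
```python
from h import *
import pickle
st=arm.observe();im=arm.capture("wrist");st2=arm.observe()
print(st["t"],st["ee_pos"],st["orientation"],st["qvel"].round(2))
pickle.dump(st,open("st1.pkl","wb"))
cv2.imwrite("pics/w1raw.png",cv2.cvtColor(im,cv2.COLOR_RGB2BGR))
cv2.imwrite("pics/w1.png",cv2.resize(cv2.cvtColor(im,cv2.COLOR_RGB2BGR),(800,600),interpolation=3))
# bystanders
print(back("side",[(180,212),(190,247),(212,240),(200,264),(186,297),(208,290),(222,343)],.01).round(3))
```

```text
0.7667 [0.47044872 0.30090184 0.21825104] [[ 7.83546199e-01  6.21333497e-01 -2.00038502e-04]
 [ 6.21333453e-01 -7.83546222e-01 -2.41455609e-04]
 [-3.06763870e-04  6.49010114e-05 -9.99999951e-01]] [ 0.88  0.15 -0.2   0.    0.05  2.18]
[[ 0.357  0.185  0.01 ]
 [ 0.359  0.06   0.01 ]
 [ 0.413  0.065  0.01 ]
 [ 0.371  0.003  0.01 ]
 [ 0.325 -0.075  0.01 ]
 [ 0.373 -0.072  0.01 ]
 [ 0.371 -0.202  0.01 ]]
```

View pics/w1.png

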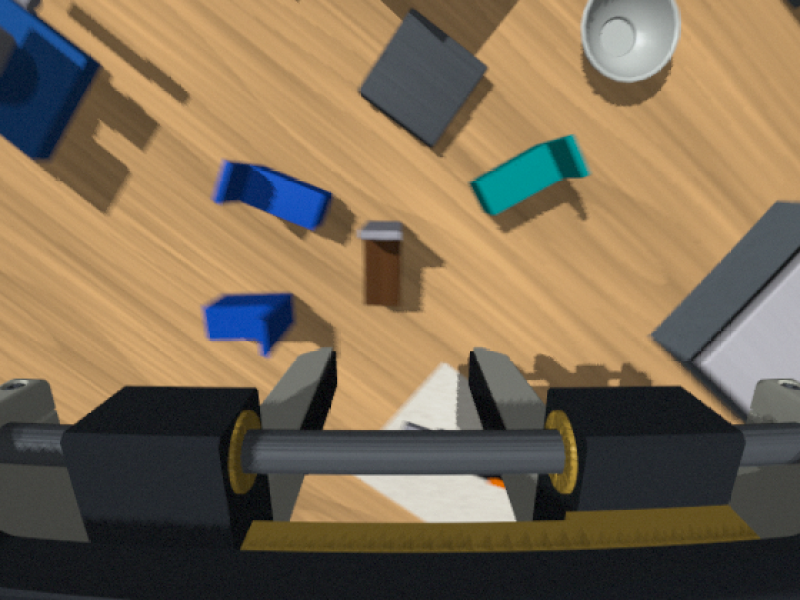

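The wrist view shows the brown stock with its rear top edge at (365,304)-(400,304). The blade top is at about (361..403, 235), and the turquoise and blue look-alikes are well clear on both sides.

Run:
```python
from h import *
import pickle
st=pickle.load(open("st1.pkl","rb"))
f=lambda u,v:(u*.7,v*.7)
a=back("wrist",[f(365,304),f(400,304)],.045,st);b=back("wrist",[f(360,239),f(402,239)],.085,st)
print(a,b,np.linalg.norm(a[1]-a[0]),np.linalg.norm(b[1]-b[0]))
m=a.mean(0);n=b.mean(0);d=(n-m)[:2];print("len(60)",np.hypot(*d),"yaw",np.arctan2(d[1],d[0]),np.arctan2(*(a[0]-a[1])[:2][::-1])-np.pi/2,np.arctan2(*(b[0]-b[1])[:2][::-1])-np.pi/2)
c=m[:2]+d/np.hypot(*d)*.03;print("center",c)
print("toolyaw now",np.arctan2(.6213,.7835))
# box edges in wrist: near-bottom corner of front? 
print(back("wrist",[f(652,335),f(778,202)],0,st),back("wrist",[f(694,361)],.065,st))
print(arm.observe()["ee_pos"])
```

```text
[[0.43532532 0.31236589 0.045     ]
 [0.45334469 0.28964756 0.045     ]] [[0.48204674 0.34792828 0.085     ]
 [0.50035176 0.32480585 0.085     ]] 0.028996900475135166 0.02949102055514111
len(60) 0.05870784133917934 yaw 0.6463921582354925 0.6705588960687843 0.6696327266903319
center [0.46828287 0.31907603]
toolyaw now 0.6704459056141253
[[0.57204158 0.06866216 0.        ]
 [0.73969491 0.06710967 0.        ]] [[0.57207861 0.06899223 0.065     ]]
[0.46681386 0.30737933 0.21828142]
```

Request:
drive_tool(steps=[{"linear": [0,0,0],"turn": 0},{"linear": [0,0,0],"turn": 0}])

```text
t: 0.98
ee_pos: [0.4703, 0.2998, 0.2182]
orientation: [[0.777, 0.629, -0.001], [0.629, -0.777, -0.001], [-0.001, 0.0, -1.0]]
wrist_force: [0.4, -1.0, 0.3]
grip_width: 0.6
grasp_force: 0.0
```

Request:
drive_tool(steps=[{"linear": [0.6,-1.6,2],"turn": 0.02},{"linear": [0.6,-1.6,6],"turn": 0.02},{"linear": [0.6,-1.6,10],"turn": 0.02},{"linear": [0.6,-1.6,13],"turn": 0.02},{"linear": [0.6,-1.6,13],"turn": 0.02}], hand=0.0)

```text
t: 1.4
ee_pos: [0.4618, 0.3119, 0.0824]
orientation: [[0.793, 0.61, -0.011], [0.61, -0.793, -0.005], [-0.012, -0.003, -1.0]]
wrist_force: [-1.3, -1.2, -1.0]
grip_width: 0.502
grasp_force: 0.0
```

Run:
```python
from h import *
import pickle
st=arm.observe();im=arm.capture("wrist")
print(st["t"],st["ee_pos"],st["qvel"].round(2))
pickle.dump(st,open("st2.pkl","wb"))
cv2.imwrite("pics/w2.png",cv2.resize(cv2.cvtColor(im,cv2.COLOR_RGB2BGR),(800,600),interpolation=3))
```

```text
1.4 [0.46179678 0.31188692 0.08237593] [ 0.01 -0.06 -0.1   0.    0.11  0.01]
```

View pics/w2.png

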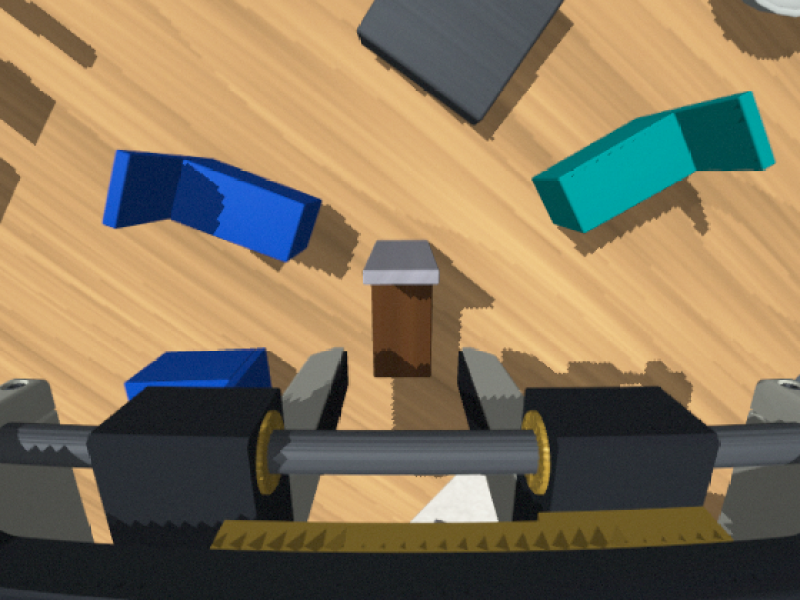

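The square lies centred between the fingers: stock top rear edge (373,376)-(432,376), blade top (364..438, 270..284). I'll compute the remaining offset.

Run:
```python
from h import *
import pickle
st=pickle.load(open("st2.pkl","rb"))
f=lambda u,v:(u*.7,v*.7)
a=back("wrist",[f(373,376),f(432,376)],.045,st);b=back("wrist",[f(364,284),f(438,284)],.085,st)
R=st["orientation"]
for p in (a,b): print(p.round(4), np.linalg.norm(p[1]-p[0]), ((p-st["ee_pos"])@R).round(4))
```

```text
[[0.4351 0.3108 0.045 ]
 [0.454  0.2864 0.045 ]] 0.030881317306936124 [[-0.0213 -0.0153  0.0377]
 [-0.0213  0.0156  0.0376]]
[[0.4824 0.3467 0.085 ]
 [0.5001 0.3237 0.085 ]] 0.029118599830967474 [[ 0.0375 -0.0151 -0.003 ]
 [ 0.0375  0.014  -0.0031]]
```

Request:
drive_tool(steps=[{"linear": [0.4,0,3],"turn": 0},{"linear": [0.4,0,6],"turn": 0},{"linear": [0.4,0,7.6],"turn": 0},{"linear": [0.4,0,7.6],"turn": 0},{"linear": [0.4,0,7.6],"turn": 0}])

```text
t: 1.87
ee_pos: [0.4703, 0.3177, 0.0142]
orientation: [[0.793, 0.61, 0.001], [0.61, -0.793, 0.0], [0.001, 0.0, -1.0]]
wrist_force: [0.1, -0.1, 1.3]
grip_width: 0.5
grasp_force: 0.0
```

Request:
drive_tool(steps=[{"linear": [0,0,0],"turn": 0},{"linear": [0,0,0],"turn": 0},{"linear": [0,0,0],"turn": 0},{"linear": [0,0,0],"turn": 0}], hand=-1, force=20)

```text
t: 2.2
ee_pos: [0.4701, 0.3185, 0.0146]
orientation: [[0.792, 0.61, 0.003], [0.61, -0.792, 0.001], [0.003, 0.001, -1.0]]
wrist_force: [-0.1, -1.9, 8.6]
grip_width: 0.321
grasp_force: 20.0
```

Request:
drive_tool(steps=[{"linear": [0,0,-2],"turn": 0},{"linear": [0,0,-5],"turn": 0},{"linear": [0,0,-8],"turn": 0},{"linear": [0,0,-10],"turn": 0},{"linear": [0,0,-10],"turn": 0},{"linear": [0,0,-10],"turn": 0}])

```text
t: 2.7
ee_pos: [0.4692, 0.3183, 0.1135]
orientation: [[0.792, 0.611, 0.002], [0.611, -0.792, 0.001], [0.002, 0.001, -1.0]]
wrist_force: [-0.0, -1.3, -3.6]
grip_width: 0.32
grasp_force: 20.0
```

Run:
```python
from h import *
import pickle
st=arm.observe();im=arm.capture("wrist")
print(st)
pickle.dump(st,open("st3.pkl","wb"))
cv2.imwrite("pics/w3.png",cv2.resize(cv2.cvtColor(im,cv2.COLOR_RGB2BGR),(800,600),interpolation=3))
```

```text
{'t': 2.7, 'joint_positions': array([ 3.99465670e-01,  3.77423780e-01,  1.63973710e+00, -2.87552360e-05,
        1.12196848e+00,  1.31356773e+00]), 'qvel': array([-0.00042485,  0.03874128,  0.0478966 , -0.00143554, -0.00776805,
       -0.0004717 ]), 'effort': array([ 4.82068607e-02, -5.11285007e+01, -2.79812247e+01,  4.78919246e-02,
       -6.98542222e-02, -8.80822336e-05]), 'ee_pos': array([0.46916207, 0.31832169, 0.11347335]), 'orientation': array([[ 7.92004407e-01,  6.10511117e-01,  2.27942917e-03],
       [ 6.10510750e-01, -7.92007419e-01,  9.34170610e-04],
       [ 2.37564635e-03,  6.51748771e-04, -9.99996966e-01]]), 'wrist_force': array([-1.98361647e-03, -1.34968936e+00, -3.61707294e+00]), 'torque': array([ 0.02937247,  0.11806761, -0.0177009 ]), 'grasp_force': 19.99150961637497, 'grip_width': 0.3203563399396235}
```

View pics/w3.png

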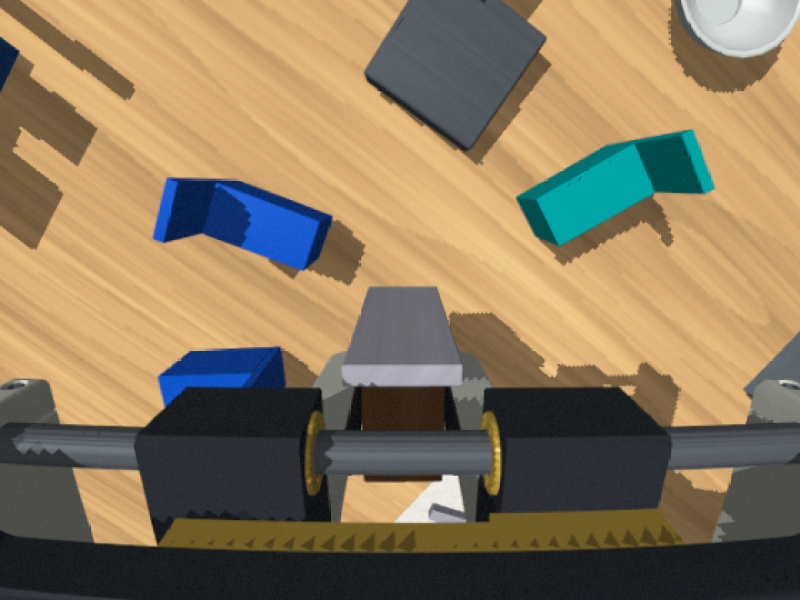

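The square is held straight between the fingers. The back face of the blade has its top edge at (343..462, 365) and its bottom edge at (370..437, 287).

Run:
```python
from h import *
import pickle
st=pickle.load(open("st3.pkl","rb"))
f=lambda u,v:(u*.7,v*.7)
z=st["ee_pos"][2]
for p,dz in (([(343,365),(462,365)],.0704),([(370,287),(437,287)],-.0146),([(362,481),(442,481)],.0304)):
    b=back("wrist",[f(*q) for q in p],z+dz,st);print(np.linalg.norm(b[1]-b[0]),((b-st["ee_pos"])@st["orientation"]).round(4))
```

```text
0.029147723770706582 [[ 0.0328 -0.0146 -0.0703]
 [ 0.0328  0.0146 -0.0703]]
0.029279620533916913 [[ 0.0321 -0.0141  0.0147]
 [ 0.0321  0.0152  0.0147]]
0.030417793932669652 [[-0.0329 -0.0153 -0.0305]
 [-0.0329  0.0151 -0.0305]]
```

Request:
drive_tool(steps=[{"linear": [-1.3,2.4,0],"turn": 0.06},{"linear": [-3.2,6.0,0],"turn": 0.15},{"linear": [-5.1,9.5,0],"turn": 0.24},{"linear": [-7,13,0],"turn": 0.33},{"linear": [-8.9,16.6,0],"turn": 0.43},{"linear": [-10.8,20.2,0],"turn": 0.52},{"linear": [-12.6,23.5,0],"turn": 0.6},{"linear": [-14.2,26.7,0],"turn": 0.66}])

```text
t: 3.42
ee_pos: [0.5173, 0.018, 0.1102]
orientation: [[1.0, -0.008, -0.005], [-0.008, -1.0, 0.001], [-0.005, -0.001, -1.0]]
wrist_force: [0.2, 0.1, -3.0]
grip_width: 0.322
grasp_force: 20.0
```

Request:
drive_tool(steps=[{"linear": [0,0,0],"turn": 0},{"linear": [0,0,0],"turn": 0},{"linear": [0,0,0],"turn": 0}])

```text
t: 3.67
ee_pos: [0.5177, 0.0203, 0.1108]
orientation: [[1.0, -0.004, -0.004], [-0.004, -1.0, 0.001], [-0.004, -0.001, -1.0]]
wrist_force: [0.2, 0.8, -3.0]
grip_width: 0.319
grasp_force: 20.0
```

Run:
```python
from h import *
import pickle
st=arm.observe();im=arm.capture("wrist")
print(st["ee_pos"],st["orientation"])
pickle.dump(st,open("st4.pkl","wb"))
cv2.imwrite("pics/w4.png",cv2.resize(cv2.cvtColor(im,cv2.COLOR_RGB2BGR),(800,600),interpolation=3))
```

```text
[0.51768159 0.02028566 0.1108054 ] [[ 0.99998417 -0.00396612 -0.00398996]
 [-0.00396114 -0.99999137  0.00125583]
 [-0.0039949  -0.00124    -0.99999125]]
```

View pics/w4.png

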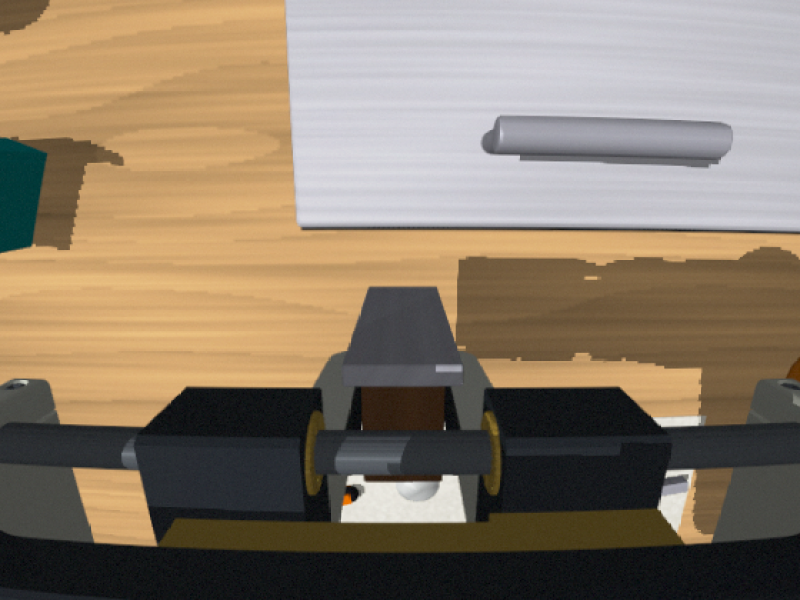

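The view shows the lid's front top edge from (302,226) to (798,231), its left edge from (302,226) to (286,0), and the handle bar from (496,134) to (731,138).

Run:
```python
from h import *
import pickle
st=pickle.load(open("st4.pkl","rb"))
f=lambda u,v:(u*.7,v*.7)
e=back("wrist",[f(302,226),f(798,231),f(550,228.5)],.077,st);l=back("wrist",[f(287,5)],.077,st);h=back("wrist",[f(496,134),f(731,138)],.107,st)
print(e,l,h,np.linalg.norm(h[1]-h[0]),h.mean(0))
d=e[0]-e[1];print("yaw",np.arctan2(d[1],d[0])-np.pi/2); d=h[0]-h[1];print(np.arctan2(d[1],d[0])-np.pi/2);d=l[0]-e[0];print(np.arctan2(d[1],d[0]))
```

```text
[[ 0.57432205  0.06747818  0.077     ]
 [ 0.57325894 -0.17558181  0.077     ]
 [ 0.57289173 -0.04860023  0.077     ]] [[0.66742418 0.0688757  0.077     ]] [[ 0.61147587 -0.01487338  0.107     ]
 [ 0.61214411 -0.10844271  0.107     ]] 0.0935717169405337 [ 0.61180999 -0.06165805  0.107     ]
yaw -0.004373860024682097
0.00714158266736975
0.01500948155052658
```

Request:
drive_tool(steps=[{"linear": [0,0,3],"turn": 0},{"linear": [0,0,6],"turn": 0},{"linear": [0,0,8.5],"turn": 0},{"linear": [0,0,9.4],"turn": 0},{"linear": [0.8,0,9.4],"turn": 0},{"linear": [1.5,0,9.4],"turn": 0},{"linear": [1.5,0,9.4],"turn": 0},{"linear": [1.5,0,9.4],"turn": 0}])

```text
t: 4.38
ee_pos: [0.5363, 0.0199, 0.0202]
orientation: [[1.0, -0.003, 0.004], [-0.003, -1.0, -0.001], [0.004, 0.001, -1.0]]
wrist_force: [-0.3, -0.7, -1.3]
grip_width: 0.317
grasp_force: 20.0
```

Request:
drive_tool(steps=[{"linear": [-0.2,0,0.2],"turn": 0},{"linear": [-0.2,0,0.4],"turn": 0},{"linear": [-0.2,0,0.5],"turn": 0},{"linear": [-0.2,0,0.5],"turn": 0},{"linear": [-0.2,0,0.5],"turn": 0}])

```text
t: 4.8
ee_pos: [0.5323, 0.0198, 0.0142]
orientation: [[1.0, -0.004, 0.001], [-0.004, -1.0, 0.0], [0.001, -0.0, -1.0]]
wrist_force: [-1.1, 1.1, 3.8]
grip_width: 0.321
grasp_force: 20.0
```

Request:
drive_tool(steps=[{"linear": [0.2,0,0],"turn": 0},{"linear": [0.4,0,0],"turn": 0},{"linear": [0.6,0,0],"turn": 0},{"linear": [0.6,0,0],"turn": 0},{"linear": [0.6,0,0],"turn": 0}])

```text
t: 5.22
ee_pos: [0.5372, 0.0198, 0.0142]
orientation: [[1.0, -0.003, -0.002], [-0.003, -1.0, -0.0], [-0.002, 0.0, -1.0]]
wrist_force: [-5.1, -0.1, 6.5]
grip_width: 0.322
grasp_force: 20.0
```

Request:
drive_tool(steps=[{"linear": [0.15,0,0],"turn": 0},{"linear": [0.3,0,0],"turn": 0},{"linear": [0.3,0,0],"turn": 0},{"linear": [0.3,0,0],"turn": 0}])

```text
t: 5.55
ee_pos: [0.5389, 0.0199, 0.0142]
orientation: [[1.0, -0.003, -0.004], [-0.003, -1.0, 0.0], [-0.004, -0.0, -1.0]]
wrist_force: [-9.4, 0.2, 11.5]
grip_width: 0.321
grasp_force: 20.0
```

Request:
drive_tool(steps=[{"linear": [0.15,0,-0.1],"turn": 0},{"linear": [0.3,0,-0.1],"turn": 0},{"linear": [0.3,0,-0.1],"turn": 0},{"linear": [0.3,0,-0.1],"turn": 0}])

```text
t: 5.88
ee_pos: [0.5391, 0.0199, 0.0141]
orientation: [[1.0, -0.003, -0.01], [-0.003, -1.0, 0.0], [-0.01, -0.0, -1.0]]
wrist_force: [-13.4, -2.5, 9.0]
grip_width: 0.322
grasp_force: 20.0
```

Request:
drive_tool(steps=[{"linear": [-0.15,0,0],"turn": 0},{"linear": [-0.25,0,0],"turn": 0},{"linear": [-0.25,0,0],"turn": 0}])

```text
t: 6.13
ee_pos: [0.5392, 0.0199, 0.0142]
orientation: [[1.0, -0.003, -0.005], [-0.003, -1.0, 0.0], [-0.005, -0.0, -1.0]]
wrist_force: [-6.2, -0.5, 2.6]
grip_width: 0.322
grasp_force: 20.0
```

Request:
drive_tool(steps=[{"linear": [0,0,0],"turn": 0},{"linear": [0,0,0],"turn": 0},{"linear": [0,0,0],"turn": 0},{"linear": [0,0,0],"turn": 0}], hand=-0.05)

```text
t: 6.47
ee_pos: [0.5425, 0.0197, 0.0149]
orientation: [[1.0, -0.004, 0.001], [-0.004, -1.0, -0.0], [0.001, 0.0, -1.0]]
wrist_force: [1.1, -0.8, 0.4]
grip_width: 0.467
grasp_force: 0.0
```

Run:
```python
from h import *
import pickle
st=arm.observe();im=arm.capture("wrist");s=arm.capture("side")
print(st["ee_pos"],st["orientation"].round(4),st["wrist_force"])
pickle.dump(st,open("st5.pkl","wb"))
A=cv2.resize(cv2.cvtColor(im,cv2.COLOR_RGB2BGR)[110:360,160:460],(800,600),interpolation=3)
cv2.imwrite("pics/w5.png",A)
cv2.imwrite("pics/s5.png",cv2.cvtColor(s,cv2.COLOR_RGB2BGR))
```

```text
[0.54253126 0.01967096 0.01488834] [[ 1.0e+00 -3.6e-03  1.4e-03]
 [-3.6e-03 -1.0e+00 -2.0e-04]
 [ 1.4e-03  2.0e-04 -1.0e+00]] [ 1.14907786 -0.76849542  0.40568441]
```

View pics/w5.png

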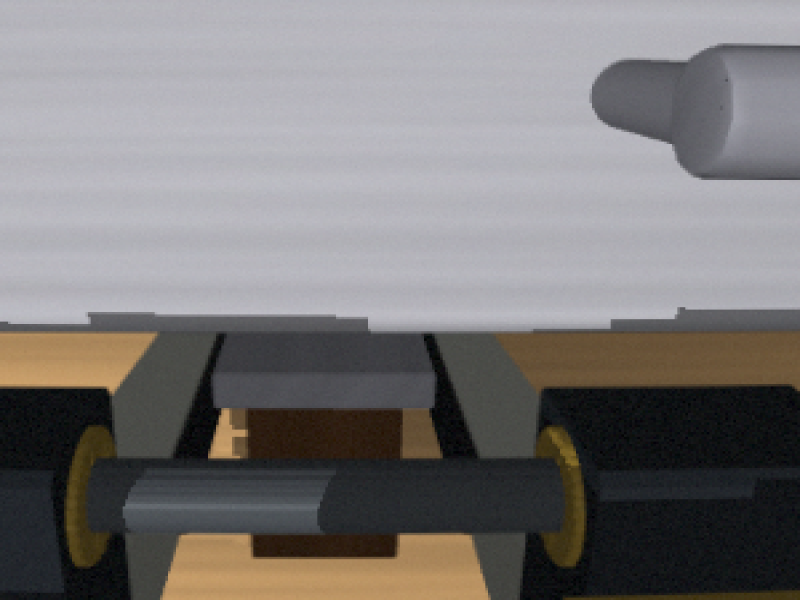

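The square stands between the open fingers. The top of the blade's back runs along crop v≈372 (u 215..435), parallel to the lid edge at v≈332. I'll check the gap.

Run:
```python
from h import *
import pickle
st=pickle.load(open("st5.pkl","rb"))
f=lambda u,v:(160+u/2.6667,110+v/2.4)
print(back("wrist",[f(215,372),f(435,372),f(213,408),f(435,408)],.085,st),back("wrist",[f(450,331),f(100,331)],.077,st),back("wrist",[f(250,557),f(398,557)],.045,st))
for dx in (-.002,0,.002):
  p=proj("wrist",[[.5715+dx,.02,.085],[.5735,.02,.077]],st);print(dx,((p-[160,110])*[2.667,2.4]).round(0).tolist())
```

```text
[[0.57126545 0.03464212 0.085     ]
 [0.57116725 0.00540884 0.085     ]
 [0.56534089 0.0351704  0.085     ]
 [0.5652414  0.00518793 0.085     ]] [[0.5743724  0.00233216 0.077     ]
 [0.57448579 0.05194527 0.077     ]] [[0.50565526 0.03561074 0.045     ]
 [0.50555554 0.00518434 0.045     ]]
-0.002 [[325.0, 383.0], [325.0, 337.0]]
0 [[325.0, 370.0], [325.0, 337.0]]
0.002 [[325.0, 358.0], [325.0, 337.0]]
```

Request:
drive_tool(steps=[{"linear": [0,0,-2],"turn": 0},{"linear": [0,0,-5],"turn": 0},{"linear": [0,0,-9],"turn": 0},{"linear": [0,0,-13],"turn": 0},{"linear": [0,0,-17],"turn": 0},{"linear": [0,0,-17],"turn": 0}])

```text
t: 7.07
ee_pos: [0.5466, 0.0192, 0.1934]
orientation: [[1.0, -0.003, 0.015], [-0.003, -1.0, -0.002], [0.015, 0.002, -1.0]]
wrist_force: [1.6, 0.1, 1.2]
grip_width: 0.478
grasp_force: 0.0
```

Request:
drive_tool(steps=[{"linear": [1,1,0],"turn": -0.12},{"linear": [2,2,0],"turn": -0.24},{"linear": [3,3,0],"turn": -0.36},{"linear": [4,4,0],"turn": -0.48},{"linear": [5,5,0],"turn": -0.6},{"linear": [6,6,0],"turn": -0.72},{"linear": [7,8,0],"turn": -0.84},{"linear": [7,8.2,0],"turn": -0.96}])

```text
t: 7.73
ee_pos: [0.6132, -0.0654, 0.1841]
orientation: [[0.573, 0.82, 0.001], [0.82, -0.573, -0.002], [-0.001, 0.002, -1.0]]
wrist_force: [0.5, -0.4, 0.0]
grip_width: 0.477
grasp_force: 0.0
```

Request:
drive_tool(steps=[{"linear": [0,0,0],"turn": -0.12},{"linear": [0,0,0],"turn": -0.24},{"linear": [0,0,0],"turn": -0.36},{"linear": [0,0,0],"turn": -0.48},{"linear": [0,0,0],"turn": -0.6},{"linear": [0,0,0],"turn": -0.6}])

```text
t: 8.23
ee_pos: [0.6115, -0.0625, 0.1843]
orientation: [[0.01, 1.0, -0.0], [1.0, -0.01, 0.0], [0.0, -0.0, -1.0]]
wrist_force: [-0.7, -0.1, -0.6]
grip_width: 0.473
grasp_force: 0.0
```

Run:
```python
from h import *
import pickle
st=arm.observe();im=arm.capture("wrist")
print(st["ee_pos"],st["orientation"].round(4),st["wrist_force"])
pickle.dump(st,open("st6.pkl","wb"))
cv2.imwrite("pics/w6.png",cv2.resize(cv2.cvtColor(im,cv2.COLOR_RGB2BGR),(800,600),interpolation=3))
```

```text
[ 0.61149231 -0.06245302  0.18432232] [[ 0.0101  0.9999 -0.    ]
 [ 0.9999 -0.0101  0.    ]
 [ 0.     -0.     -1.    ]] [-0.67058094 -0.11245383 -0.60445255]
```

View pics/w6.png

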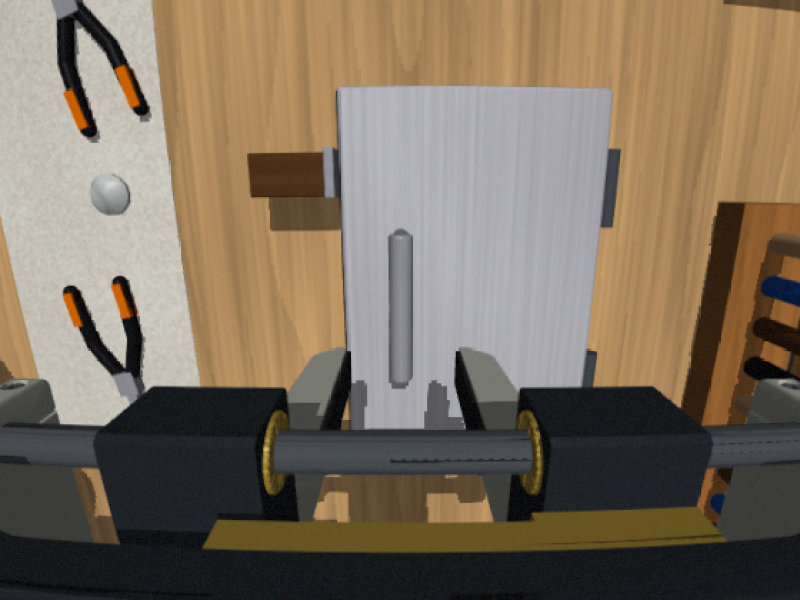

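The top view confirms the square stands flush with the box front, with the blade at (331,172) meeting the lid edge at (340,172). The handle bar runs from (400,232) to (400,385).

Run:
```python
from h import *
import pickle
st=pickle.load(open("st6.pkl","rb"))
f=lambda u,v:(u*.7,v*.7)
h=back("wrist",[f(400.5,234),f(400.5,383)],.107,st);print(h,((h-st["ee_pos"])@st["orientation"]).round(4))
b=back("wrist",[f(331,150),f(331,196)],.085,st);print(b)
print(back("wrist",[f(341,90),f(343,190)],.077,st))
```

```text
[[ 0.6117279  -0.0147078   0.107     ]
 [ 0.61070831 -0.10768804  0.107     ]] [[ 0.0477 -0.0002  0.0773]
 [-0.0452 -0.0003  0.0773]]
[[0.57088267 0.033154   0.085     ]
 [0.56959523 0.00638368 0.085     ]]
[[0.57713323 0.06801948 0.077     ]
 [0.5759917  0.00974532 0.077     ]]
```

Request:
drive_tool(steps=[{"linear": [0,0,2],"turn": 0.01},{"linear": [0,0,5],"turn": 0.01},{"linear": [0,0,8],"turn": 0.01},{"linear": [0,0,9.2],"turn": 0.01},{"linear": [0,0,9.2],"turn": 0.01},{"linear": [0,0,9.2],"turn": 0.01}])

```text
t: 8.78
ee_pos: [0.6115, -0.0624, 0.0927]
orientation: [[0.026, 1.0, -0.001], [1.0, -0.026, 0.0], [0.0, -0.001, -1.0]]
wrist_force: [-0.6, -0.4, 0.9]
grip_width: 0.476
grasp_force: 0.0
```

Request:
drive_tool(steps=[{"linear": [0,0,0.3],"turn": -0.02},{"linear": [0,0,0.4],"turn": -0.02},{"linear": [0,0,0.4],"turn": -0.02}])

```text
t: 9.03
ee_pos: [0.6123, -0.0626, 0.09]
orientation: [[0.004, 1.0, 0.002], [1.0, -0.004, -0.001], [-0.001, 0.002, -1.0]]
wrist_force: [-0.4, 0.8, 0.5]
grip_width: 0.475
grasp_force: 0.0
```

Request:
drive_tool(steps=[{"linear": [0,0,0],"turn": 0},{"linear": [0,0,0],"turn": 0},{"linear": [0,0,0],"turn": 0},{"linear": [0,0,0],"turn": 0},{"linear": [0,0,0],"turn": 0}], hand=-1, force=40)

```text
t: 9.45
ee_pos: [0.6113, -0.0625, 0.0888]
orientation: [[0.004, 1.0, -0.0], [1.0, -0.004, -0.0], [-0.0, -0.0, -1.0]]
wrist_force: [-5.8, 0.2, 1.7]
grip_width: 0.166
grasp_force: 4.5
```

Request:
drive_tool(steps=[{"linear": [0,0,0],"turn": 0},{"linear": [0,0,0],"turn": 0},{"linear": [0,0,0],"turn": 0}])

```text
t: 9.7
ee_pos: [0.6104, -0.0624, 0.0887]
orientation: [[0.004, 1.0, -0.002], [1.0, -0.004, 0.0], [0.0, -0.002, -1.0]]
wrist_force: [-3.9, -0.1, 4.5]
grip_width: 0.139
grasp_force: 40.0
```

Request:
drive_tool(steps=[{"linear": [0,0,-0.1],"turn": 0},{"linear": [0,0.05,-0.2],"turn": 0},{"linear": [0,0.1,-0.3],"turn": 0},{"linear": [0,0.1,-0.3],"turn": 0}])

```text
t: 10.03
ee_pos: [0.6106, -0.0624, 0.0894]
orientation: [[0.004, 1.0, -0.005], [1.0, -0.004, 0.001], [0.001, -0.005, -1.0]]
wrist_force: [-3.6, -2.2, -13.0]
grip_width: 0.136
grasp_force: 40.0
```

Request:
drive_tool(steps=[{"linear": [0,0,-0.1],"turn": 0},{"linear": [0,0.05,-0.2],"turn": 0},{"linear": [0,0.05,-0.3],"turn": 0},{"linear": [0,0.05,-0.3],"turn": 0}])

```text
t: 10.37
ee_pos: [0.6129, -0.0625, 0.0958]
orientation: [[0.004, 1.0, -0.0], [1.0, -0.004, -0.0], [-0.0, -0.0, -1.0]]
wrist_force: [-5.9, -1.9, -3.9]
grip_width: 0.142
grasp_force: 40.0
```

Request:
drive_tool(steps=[{"linear": [0,0.05,-0.2],"turn": 0},{"linear": [0,0.15,-0.4],"turn": 0},{"linear": [0,0.25,-0.6],"turn": 0},{"linear": [0,0.3,-0.8],"turn": 0},{"linear": [0,0.3,-0.8],"turn": 0},{"linear": [0,0.3,-0.8],"turn": 0}])

```text
t: 10.87
ee_pos: [0.6162, -0.0625, 0.1042]
orientation: [[0.004, 1.0, 0.001], [1.0, -0.004, -0.0], [-0.0, 0.001, -1.0]]
wrist_force: [-6.6, -2.1, -2.3]
grip_width: 0.141
grasp_force: 40.0
```

Run:
```python
from h import *
import pickle
st=arm.observe();im=arm.capture("wrist");sd=arm.capture("side")
print(st["ee_pos"],st["orientation"].round(4),st["wrist_force"],st["qvel"].round(3))
# reference (lid just gripped): predicted lid edge pixels vs theta via lid left (+y) top-front corner & square blade
b=np.array([.6572,-.0625,0]);R=rz(-.004)
for th in (0,.09,.11,.12,.13):
    P=[]
    for x,z in ((-.168,.012),(-.168,0)):
        for y in (.13,-.13):
            P.append(b+R@np.array([.085+x*np.cos(th)+z*np.sin(th),y,.065-x*np.sin(th)+z*np.cos(th)]))
    print(th,proj("side",P).round(1).tolist(),proj("wrist",P[:1],st).round(1).tolist())
g=cv2.cvtColor(sd,cv2.COLOR_RGB2GRAY)
a=cv2.cvtColor(cv2.imread("pics/s5.png"),cv2.COLOR_BGR2GRAY)
# intensity profiles across front edge along columns at side view
for y in (.11,-.03,-.10,-.12):
    P0=b+R@np.array([-.085,y,.065]);u,v=proj("side",[P0])[0].round().astype(int)
    print(y,u,v,"before",a[v-16:v+8,u].tolist(),"now",g[v-16:v+8,u].tolist())
cv2.imwrite("pics/s7.png",cv2.cvtColor(sd,cv2.COLOR_RGB2BGR))
```

```text
[ 0.61621907 -0.06247277  0.10423647] [[ 4.2e-03  1.0e+00  1.1e-03]
 [ 1.0e+00 -4.2e-03 -3.0e-04]
 [-3.0e-04  1.1e-03 -1.0e+00]] [-6.59934373 -2.050359   -2.29386188] [-0.003  0.003  0.002 -0.002 -0.001 -0.002]
0 [[275.6, 203.9], [318.9, 291.0], [275.6, 207.6], [318.4, 294.5]] [[209.3, 34.6]]
0.09 [[276.4, 199.1], [320.4, 286.3], [275.9, 202.9], [319.4, 290.0]] [[206.2, 26.3]]
0.11 [[276.6, 198.0], [320.9, 285.2], [276.0, 201.8], [319.7, 289.0]] [[205.8, 24.2]]
0.12 [[276.7, 197.5], [321.1, 284.6], [276.1, 201.3], [319.9, 288.4]] [[205.6, 23.2]]
0.13 [[276.9, 196.9], [321.3, 284.1], [276.2, 200.8], [320.0, 287.9]] [[205.5, 22.1]]
0.11 278 213 before [98, 99, 100, 100, 99, 95, 78, 53, 31, 25, 25, 37, 63, 83, 81, 65, 43, 29, 25, 26, 25, 25, 24, 26] now [65, 63, 59, 59, 67, 68, 69, 68, 66, 54, 40, 37, 44, 60, 82, 99, 107, 117, 114, 107, 98, 88, 82, 80]
-0.03 299 257 before [221, 221, 221, 221, 221, 221, 211, 184, 159, 136, 118, 109, 104, 98, 81, 66, 53, 42, 41, 46, 52, 58, 61, 63] now [205, 194, 179, 159, 138, 116, 93, 71, 52, 36, 25, 22, 22, 20, 23, 23, 30, 33, 42, 47, 55, 58, 61, 64]
-0.1 312 283 before [220, 210, 186, 170, 168, 170, 181, 202, 190, 176, 173, 165, 149, 122, 99, 80, 63, 49, 42, 43, 51, 55, 61, 62] now [112, 111, 108, 105, 98, 91, 77, 63, 49, 35, 24, 19, 19, 18, 20, 20, 17, 27, 33, 42, 52, 57, 63, 64]
-0.12 316 291 before [227, 227, 228, 228, 229, 230, 230, 230, 227, 222, 208, 189, 163, 139, 114, 85, 63, 48, 38, 45, 57, 68, 71, 71] now [113, 112, 108, 104, 98, 89, 77, 63, 48, 35, 27, 21, 19, 19, 19, 19, 19, 25, 32, 45, 61, 69, 72, 73]
```

Run:
```python
from workcell import arm
print(arm.job_done())
```

```text
the job is handed in; nothing more can be done
None
```

I handed the job in at about 11 s with the square standing released and flush against the box (estimated gap 1 mm or less) and the lid held still in the gripper. By arm position and side camera, the lid's front edge is about 20 mm up, level with the blade top to within about 1 mm; the hand-in returned no verdict.

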